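Side leg of the splash shield down, shield held upright

ROBOT

A 6-joint arm with a two-finger parallel gripper is mounted at the origin on the work surface. World frame = base frame: x ahead of the robot, y to its left, z up, the work surface at z = 0. Lengths are in m, angles in rad, forces in N, time in s.
With the tool pointing down it reaches from about 0.35 to 0.975 m from the base axis. Payload 4.9 kg.
Tool frame: the origin (TCP) lies on the centre line of the jaws, within the pads' length; the fingertips stand manip.tcp_to_tips ahead of it and the grasp point (between the pads) is the TCP (manip.tcp_to_tips is the distance from the TCP to the fingertips, in m); y points along the fingers, z is the direction in which the jaws open and shut, and the axes are right-handed (so a half turn about y gives the same grasp; the last joint's range is limited). The gripper opens to 85 mm and grips with 20 to 120 N. Pads are 22 mm wide; open, the fingers measure 114 mm over their backs; the gripper's body (76 mm by 85 mm) begins 54 mm behind the grasp point. The pads swing forward as they close: fully open they stand 13 mm farther back than shut.
Start: joints at [-1.398, 0.053, 1.613, -0, 1.476, -0.119], TCP at [0.18, -0.599, 0.25] pointing down, gripper open.
Joint ranges: [-3.01, 3.01], [-1.01, 2.22], [0.06, 2.58], [-1.02, 4.17], [0.09, 2.62], [-3.14, 3.14]. Speed limits (rad/s): [2.57, 2.57, 3.14, 3.14, 3.14, 3.14].

INTERFACE

Orientations are given as a unit quaternion [w, x, y, z].
In Python, from plant import manip gives the robot as it stands.
- The arm moves only by the tool apply_moves, never from a script. Its argument "moves" is a list of rows, each a list of 7 numbers: the gripper's target within -1 to 1 (shut at 1, half-way at 0, fully open at -1), then the shift along the tool's x, y, z in mm, then the turn, a rotation vector about the tool's x, y, z in degrees. A call has 1 to 20 rows; each row shifts and turns the commanded pose from where the row before left it, along the tool's axes as they then stand; what a row does not reach is not made up. A row lasts 1/10 s, in which the tool goes at most 50 mm and 8.59 degrees, less where a joint would pass 70% of its speed; a pose out of reach is approached as far as the arm can. A call with a gripper value outside its range is refused whole. The fingers move at their own pace and stop on an object; the grip force is fixed at half the most. Time passes only in rows, so rows that do not move let the fingers close. It gives the time, the measured TCP pose, the force and the opening at its end, in the units of the state.
- manip.state(): the state, without advancing time (a new reading comes with each control period).
- manip.grab_frame(name): name is "scene" or "top" or "wrist"; returns the picture (480x640x3 uint8, blue, green, red); there is no depth.
- manip.calibration(name): a dict with "mtx" (3x3 intrinsics, pixels), "T" (4x4, takes a point from camera to world coordinates); the wrist camera has in their place "T_tool_cam" (4x4, takes a point from camera to tool coordinates, whose origin is the TCP and whose axes are the tool frame's). Camera axes: x right, y down, z forward; pixel columns grow to the right and rows downward; lengths in m; the calibration is good to about 2 mm. A picture is of the moment at which its call begins: read the wrist's pose just before it. calibration takes no time and is no camera call.
- manip.job_done(): hands the job in, once; it reports no verdict.
The state is a dict: "time": time; "joint_pos": joint angles; "joint_vel": joint speeds; "joint_efforts": joint torques, N m; "tool_pos": TCP position; "tool_rot": TCP orientation; "contact_force": force on the tool from outside, world axes, zero at the start; "ft_torque": the same for the moment, N m; "gripper_width": opening from 0.0 (shut) to 1.0 (fully open).
Only numpy, scipy, OpenCV 4.12 (cv2) and the standard library are available. Lean on these libraries where they do the work, as an engineer would, in place of code of your own. Each camera call takes 0.05 s, during which the arm holds its last target. There are 200 camera calls.

TASK

The clear splash shield is leaning against the side of the small incubator with its side leg folded up along the frame. First flip the leg down, past its centre, until it snaps against its stop; then take the shield by its top tube, bring it upright with its bottom tube standing on the bench clear of the incubator, and keep firm hold of it there so that it cannot tip while a colleague clamps it. Finish still holding it upright, and do not disturb the things standing around.

Things in the scene. Friction and masses are not known exactly. Their poses are not given: they have to be found in the camera images.
- shield_top (a point): Middle of the shield's top tube (tube centre): graspable from above anywhere along it. Shield: frame of round 16 mm tube round a clear 5 mm panel (starts 24 mm below this point); 256 mm wide (x), 300 high (z), about 0.9 kg, varies by a third. Axes: x along the top tube (-x end nearer the robot), z up from bottom to top tube, y square to the panel, +y to the incubator. Upright: z vertical.
- shield_foot (a point): Middle of the underside of the shield's round bottom tube (radius 8 mm), 292 mm below shield_top along the shield's z; same axes. Height 0 when it stands on the bench. At the start the shield leans about 15 degrees to +y, bottom tube on the bench 49 mm out from the incubator, posts on its upper edge. Tipped up, it turns on the bottom tube; it can slide (friction about 0.6).
- leg_pivot (a point): Pivot of the shield's side leg, 120 mm along -x, 50 along -y, 125 up z from shield_foot in the shield's axes: on a dark bracket on the near post, on the side away from the incubator. The leg swings down and outwards: its direction at joint value q is cos(q) along the shield's x plus sin(q) along (0, -0.55, -0.835) in the shield's axes, so that it ends splayed out, just past the pivot.
- leg_foot (a point): Centre of the rubber foot (ball of radius 8 mm) at the free end of the side leg, 141 mm from leg_pivot. The leg is a straight steel rod 10 mm thick. Folded, it lies level along the shield's +x, 42 mm clear of the panel, open to the finger from above. Down, with the shield upright, this foot stands about 3 mm above the bench.
- leg (a joint): Angle of the side leg in rad: 0 folded, 1.83 down on its stop. A spring in the pivot pulls it back to folded below about 0.7 and snaps it down to the stop beyond that. About 1.2 N downwards near its foot moves it. The leg stops the shield from tipping away from the incubator; only the holder stops it from tipping back.
- incubator: Small white box-shaped incubator, 320 (x) by 240 (y) by 190 mm high, heavy, does not move. Origin at the centre of its underside. The shield leans on the upper edge of its -y side (y axis points from the shield into the incubator).
- tip_box: Box of pipette tips with a clear lid, 122 x 84 x 62 mm, standing on the incubator. Origin at the centre of its underside. Leave alone.
- beaker: Glass beaker, 70 mm across, 95 mm high, on the bench in front of the shield on the side away from the incubator. Origin at the centre of its underside. Leave alone.
- tube_rack: White rack with small capped tubes, 130 x 70 x 42 mm, on the right of the bench. Origin at the centre of its underside. Leave alone.
- reagent_bottle: Glass bottle with grey cap, 72 mm across, 150 mm high, on the bench in front of the shield's near end, on the side away from the incubator. Origin at the centre of its underside. Leave alone.
- jar: White jar, 54 mm across, 75 mm high, in front of the incubator's door. Origin at the centre of its underside. Leave alone.
- wash_bottle: Plastic bottle, 68 mm across, 170 mm high, at the right of the bench. Origin at the centre of its underside. Leave alone.

How it is judged:
On the way, in this order (a step that is already met when the one before it is completed fails the run):
1. the side leg is down on its stop (value of joint leg above 1.7 rad), for 0.2 s.
2. the shield is held upright by its top tube, standing on the bench and clear of the incubator (angle between shield_top's own z axis and vertical below 0.08 rad and height (world z) of shield_foot below 0.01 m and contact force between the fingers and shield above 5 N and contact force between shield and incubator below 0.3 N), for 0.3 s.
At the end, for the whole second after the job is handed in: Leg on its stop (joint above 1.7 rad). Shield at rest, upright within 0.08 rad, underside of its bottom tube less than 10 mm above the bench, not touching the incubator. Fingers hold it with more than 5 N, no more than 30 mm below its top tube (all of step 2 and value of joint leg above 1.7 rad and z of the grasp point in the frame of shield_top above -0.03 m and linear speed of shield below 0.03 m/s); the arm keeps its last pose, push and grip.
It fails at once if the shield falls over (angle between shield_top's own z axis and vertical above 0.6 rad).
It fails at once if the shield is lifted well off the bench (height (world z) of shield_foot above 0.04 m).
It fails at once if a bystander is pushed away or knocked over (distance of any of tip_box, beaker, tube_rack, reagent_bottle, jar, wash_bottle from where it was at the start of the episode above 0.03 m).
It also fails if it takes over 48 s, if anything falls off the work surface, if the arm or the gripper's body presses on something with over 40 N, if the wrist force passes 120 N, or if a joint passes its speed limit or range.

## Working session

There is one attempt and no reset: what is moved stays moved. The work goes in short steps, Python scripts to look and compute and a tool call to move; the robot and the scene stay as the last step left them, time stands still between calls to the robot, and variables do not carry over. Pictures are saved under pics/ and viewed, about 8 in all and at most 12, crops included, and the job is handed in when it is done.

Besides the shell and the picture viewer there is one more tool, called as a command line: name --pt "numbers of a row" for each row, then --argument value for the rest. apply_moves: Moves the arm, as the interface text tells. Its arguments: {"type":"object","properties":{"moves":{"type":"array","items":{"type":"array","items":{"type":"number"}}}},"required":["moves"]}

```bash
mkdir -p pics; ls; python3 - <<'E'
from plant import manip
import cv2
print(manip.state()); print(manip.tcp_to_tips)
for n in ("scene","top","wrist"):
    print(n,manip.calibration(n)); cv2.imwrite(f"pics/{n}0.png",manip.grab_frame(n))
E
```

```text
pics
{'time': 0.0, 'joint_pos': array([-1.39797621e+00,  5.33372763e-02,  1.61424774e+00, -9.44634588e-06,
        1.47599648e+00, -1.19003591e-01]), 'joint_vel': array([ 5.95791581e-04,  2.18344152e-03, -3.48915515e-04,  1.14108397e-05,
        6.01726202e-04, -1.22926752e-03]), 'joint_efforts': array([-1.05766325e-03, -3.93688846e+01, -3.70176244e+01, -1.62584120e-04,
        7.06349572e-03, -1.86093146e-06]), 'tool_pos': array([ 0.17971014, -0.59801641,  0.24910275]), 'tool_rot': array([ 0.10278757, -0.10283205,  0.70029531, -0.69888967]), 'contact_force': array([ 0.07887147, -0.39278826, -0.70292587]), 'ft_torque': array([ 0.03531345,  0.03053987, -0.03007576]), 'gripper_width': 1.0004779185585322}
0.019
scene {'mtx': array([[468.93508144,   0.        , 323.2527625 ],
       [  0.        , 468.93508144, 233.64711752],
       [  0.        ,   0.        ,   1.        ]]), 'T': array([[-0.95899288, -0.22212073,  0.17605406,  0.37387348],
       [-0.28324388,  0.77357344, -0.56688362,  0.5485251 ],
       [-0.01027414, -0.59350359, -0.80476576,  1.01630038],
       [ 0.        ,  0. 
[... 280 characters left out ...]
0.99987936, -0.00327391,  0.0151835 , -0.05866119],
       [-0.01477045, -0.10200756, -0.99467396,  1.37083704],
       [ 0.        ,  0.        ,  0.        ,  1.        ]])}
wrist {'mtx': array([[353.32474342,   0.        , 317.61945829],
       [  0.        , 353.32474342, 239.24457425],
       [  0.        ,   0.        ,   1.        ]]), 'T_tool_cam': array([[-1.45481328e-03,  9.45405683e-01,  3.25892586e-01,
        -8.29672897e-02],
       [-4.34141907e-04, -3.25893497e-01,  9.45406389e-01,
        -1.22371386e-01],
       [ 9.99998848e-01,  1.23390614e-03,  8.84554415e-04,
        -4.05123213e-04],
       [ 0.00000000e+00,  0.00000000e+00,  0.00000000e+00,
         1.00000000e+00]])}
```

View pics/scene0.png

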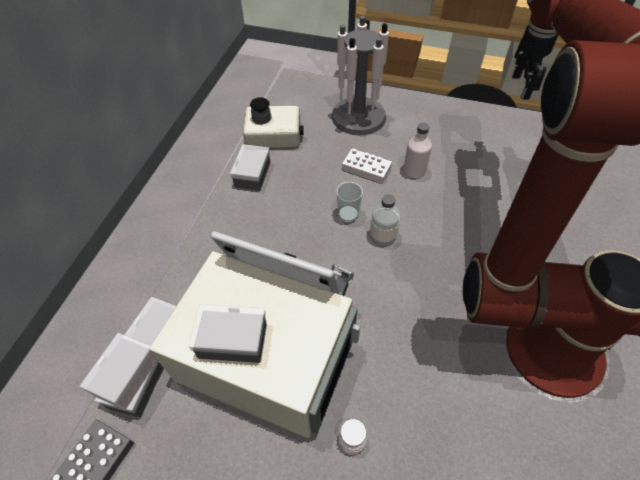

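View pics/top0.png

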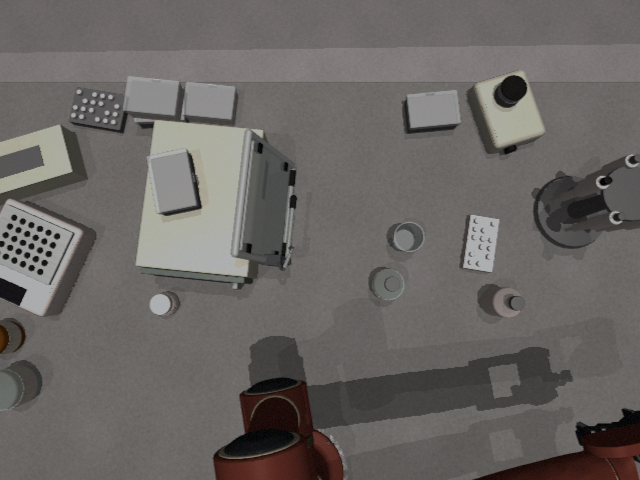

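The scene view shows the shield leaning on the incubator, with its top tube from about (215,238) to (345,285). In the top view the top tube runs (250,133)-(237,258) and the leg is near (290,230). I'll enlarge both.

```bash
python3 - <<'E'
import cv2,numpy as np
a=cv2.imread("pics/top0.png")[120:280,220:320]; b=cv2.imread("pics/scene0.png")[220:320,200:365]
a=cv2.resize(a,None,fx=3.75,fy=3.75,interpolation=cv2.INTER_CUBIC)
b=cv2.resize(b,None,fx=2.5,fy=2.5,interpolation=cv2.INTER_CUBIC)
c=np.zeros((600,800,3),np.uint8); c[:600,:375]=a; c[:250,380:380+412]=b
cv2.imwrite("pics/c1.png",c)
E
```

```text
(no output)
```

View pics/c1.png

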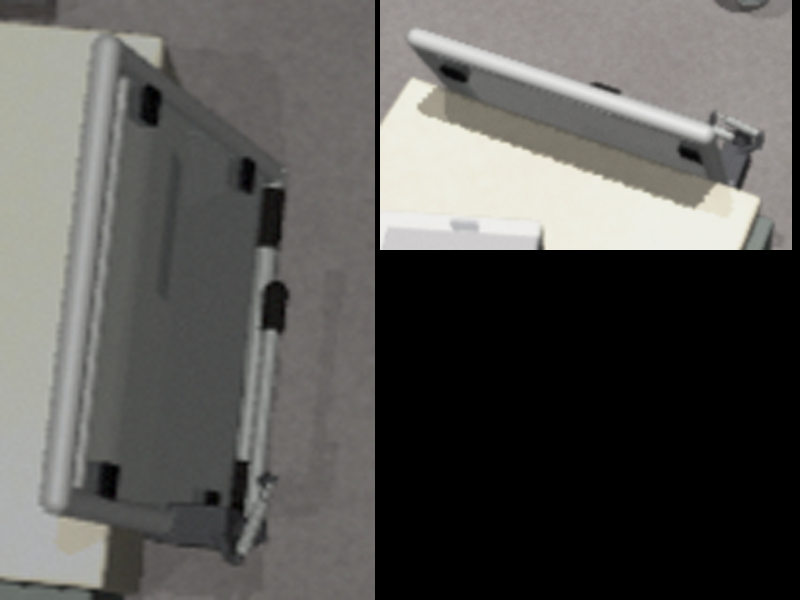

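```bash
cat > h.py <<'E'
import numpy as np, cv2
from plant import manip
from scipy.spatial.transform import Rotation as R
from scipy.optimize import least_squares
def proj(n,P):
    c=manip.calibration(n); Ti=np.linalg.inv(c["T"])
    p=(np.atleast_2d(P)@Ti[:3,:3].T+Ti[:3,3])@c["mtx"].T
    return p[:,:2]/p[:,2:]
def pose(v): # x,y of bottom tube centre, yaw, lean(+ to +y) -> function shield-frame point(mm from shield_foot)->world
    Rm=(R.from_euler('z',v[2])*R.from_euler('x',-v[3])).as_matrix()
    return Rm, lambda P:(np.atleast_2d(P)/1000.-[0,0,.008])@Rm.T+[v[0],v[1],.008]
def onplane(n,uv,z):
    c=manip.calibration(n); d=c["T"][:3,:3]@np.linalg.inv(c["mtx"])@[uv[0],uv[1],1.]; o=c["T"][:3,3]
    return o+d*(z-o[2])/d[2]
def rot():
    s=manip.state(); w=s["tool_rot"]; return s,R.from_quat([w[1],w[2],w[3],w[0]]).as_matrix()
E
python3 - <<'E'
from h import *
P=np.array([[128,0,292],[-128,0,292],[128,0,292],[-128,0,292],[21,-50,125]])
cam=["top","top","scene","scene","top"]
uv=np.array([[249,131],[235.2,255],[213,234.8],[333,273.5],[293,200.]])
f=lambda v:np.ravel([proj(c,pose(v)[1](p))[0]-u for c,p,u in zip(cam,P,uv)])
r=least_squares(f,[.5,.0,0,.26]); v=r.x; print(v,np.degrees(v[2:]),r.fun.reshape(-1,2).round(1))
np.save("v.npy",v)
Rm,g=pose(v); print(Rm.round(3)); print(g([[0,0,292],[0,0,0],[-120,-50,125],[21,-50,125],[128,0,292],[-128,0,292]]).round(4))
s,T=rot();print(T.round(3))
for n,u,z in [("beaker",(407,238),.05),("reagent",(388,284),.08),("tube_rack",(482,243),.04),("wash",(510,302),.1),("jar",(163,304),.07)]: print(n,onplane("top",u,z).round(3))
for u in [(154,122),(137,268),(250,278)]: print(onplane("top",u,.19).round(3))
E
```

```text
[ 0.6092061   0.02612306 -0.09241923  0.27231747] [-5.29523205 15.60264173] [[-0.2 -1.7]
 [-0.8  2.4]
 [-1.  -1.4]
 [ 1.4  0.8]
 [ 0.7 -1.5]]
[[ 0.996  0.089  0.025]
 [-0.092  0.959  0.268]
 [ 0.    -0.269  0.963]]
[[6.163e-01 1.022e-01 2.815e-01]
 [6.090e-01 2.400e-02 3.000e-04]
 [4.882e-01 2.060e-02 1.341e-01]
 [6.286e-01 7.600e-03 1.341e-01]
 [7.437e-01 9.040e-02 2.815e-01]
 [4.888e-01 1.140e-01 2.815e-01]]
[[-0.958 -0.     0.288]
 [-0.288  0.002 -0.958]
 [-0.    -1.    -0.002]]
beaker [ 0.549 -0.255  0.05 ]
reagent [ 0.441 -0.206  0.08 ]
tube_rack [ 0.539 -0.434  0.04 ]
wash [ 0.402 -0.476  0.1  ]
jar [0.392 0.31  0.07 ]
[0.786 0.309 0.19 ]
[0.471 0.334 0.19 ]
[0.451 0.095 0.19 ]
```

apply_moves --pt "1 0 -30 0 0 7.3 0" --pt "1 0 -30 0 0 7.3 0" --pt "1 0 -30 0 0 7.4 0"

```text
time: 0.45
tool_pos: [0.1797, -0.5982, 0.3405]
tool_rot: [-0.035, 0.034, 0.707, -0.706]
contact_force: [-0.5, -1.0, -0.9]
gripper_width: 0.514
```

```bash
cat >> h.py <<'E'
def delta(p,Y=None,Z=None):
    s,T=rot(); d=T.T@(np.array(p)-s["tool_pos"])*1000
    out=[d.round(1)]
    if Z is not None:
        Y=np.array(Y)/np.linalg.norm(Y); Z=np.array(Z)/np.linalg.norm(Z)
        G=np.c_[np.cross(Y,Z),Y,Z]; out.append(np.degrees(R.from_matrix(T.T@G).as_rotvec()).round(1))
    print(s["time"],s["tool_pos"].round(4),s["contact_force"].round(1),round(s["gripper_width"],2),"delta",*out)
E
python3 - <<'E'
from h import *
Rm,g=pose(np.load("v.npy")); q=g([-5,-44,125])[0]; print(q)
delta([q[0],q[1],.33],[0,0,-1],[-.092,-.996,0])
for u in [(148,152),(190,149),(200,209),(160,215)]: print(onplane("top",u,.25).round(3))
E
```

```text
[0.60322059 0.01572127 0.132523  ]
0.45 [ 0.1797 -0.5982  0.3405] [-0.5 -1.  -0.9] 0.51 delta [-361.7   11.3 -652.2] [ 0.1 -0.3  0. ]
[0.705 0.3   0.25 ]
[0.712 0.214 0.25 ]
[0.588 0.191 0.25 ]
[0.576 0.271 0.25 ]
```

apply_moves --pt "1 -20 0.6 -36.2 0 0 0" --pt "1 -20 0.6 -36.2 0 0 0" --pt "1 -20 0.6 -36.2 0 0 0" --pt "1 -20 0.6 -36.2 0 0 0" --pt "1 -20 0.6 -36.2 0 0 0" --pt "1 -20 0.6 -36.2 0 0 0" --pt "1 -20 0.6 -36.2 0 0 0" --pt "1 -20 0.6 -36.2 0 0 0" --pt "1 -20 0.6 -36.2 0 0 0" --pt "1 -20 0.6 -36.2 0 0 0" --pt "1 -20 0.6 -36.2 0 0 0" --pt "1 -20 0.6 -36.2 0 0 0" --pt "1 -20 0.6 -36.2 0 0 0" --pt "1 -20 0.6 -36.2 0 0 0" --pt "1 -20 0.6 -36.2 0 0 0" --pt "1 -20 0.6 -36.2 0 0 0" --pt "1 -20 0.6 -36.2 0 0 0" --pt "1 -20 0.6 -36.2 0 0 0"

```text
time: 2.25
tool_pos: [0.5988, 0.0188, 0.3291]
tool_rot: [0.033, -0.032, -0.706, 0.706]
contact_force: [0.3, -0.5, 0.5]
gripper_width: -0.004
```

```bash
python3 - <<'E'
from h import *
v=np.load("v.npy");Rm,g=pose(v); q=g([-5,-44,125])[0]
delta([q[0],q[1],.139+.019+.025],[0,0,-1],[-.092,-.996,0])
s,T=rot(); im=manip.grab_frame("wrist"); c=manip.calibration("wrist")
# predicted points in the wrist image
A=np.eye(4);A[:3,:3]=T;A[:3,3]=s["tool_pos"]; W=np.linalg.inv(A@c["T_tool_cam"])
for n,P in dict(foot=[21,-50,125],piv=[-120,-50,125],bot0=[-120,0,8],bot1=[120,0,8],top0=[-120,0,292],top1=[120,0,292]).items():
    x=W[:3,:3]@g(P)[0]+W[:3,3]; p=c["mtx"]@x; p=p[:2]/p[2]; print(n,p.round(0))
    if 0<=p[0]<640 and 0<=p[1]<480: cv2.circle(im,tuple(int(k) for k in p),3,(0,0,255),1)
cv2.imwrite("pics/w1.png",im)
E
```

```text
2.25 [0.5988 0.0188 0.3291] [ 0.3 -0.5  0.5] -0.0 delta [ -4.7 146.1   2.7] [-0.  0.  0.]
foot [327. 179.]
piv [325. 316.]
bot0 [311. 267.]
bot1 [310.  74.]
top0 [183. 440.]
top1 [112.  -3.]
```

View pics/w1.png

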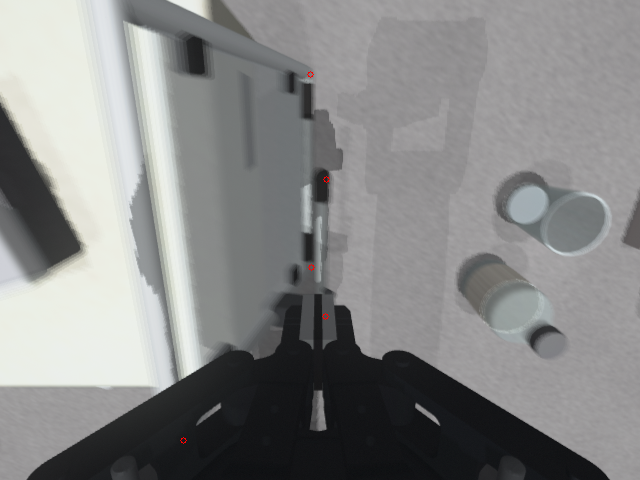

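The wrist view shows the folded leg, with its foot at about (322,182) against a predicted (327,179), so the fit is good to about 4 mm. I'll descend beside the leg and push it along its arc.

apply_moves --pt "1 -2 30 -1 0 0 0" --pt "1 -2 40 -1 0 0 0" --pt "1 0 40 0 0 0 0" --pt "1 0 30 0 0 0 0" --pt "1 0 20 0 0 0 0" --pt "1 0 0 0 0 0 0"

```text
time: 2.9
tool_pos: [0.5996, 0.019, 0.1647]
tool_rot: [-0.036, 0.03, 0.706, -0.706]
contact_force: [-0.1, -0.6, 0.6]
gripper_width: -0.001
```

apply_moves --pt "1 0 8 0 0 0 0" --pt "1 0 8 0 0 0 0" --pt "1 0.6 7.5 8.6 0 0 0" --pt "1 1.7 7.5 8.6 0 0 0" --pt "1 2.8 7.3 8.3 0 0 0" --pt "1 4 7.1 8.1 0 0 0" --pt "1 5 6.8 7.8 0 0 0" --pt "1 6 6.4 7.4 0 0 0" --pt "1 7 6 6.8 0 0 0" --pt "1 8 5.5 6.4 0 0 0" --pt "1 8.6 5 5.7 0 0 0" --pt "1 9.4 4.4 5 0 0 0" --pt "1 10 4 4.5 0 0 0" --pt "1 0 0 0 0 0 0" --pt "1 0 0 0 0 0 0"

```text
time: 4.4
tool_pos: [0.5324, -0.0523, 0.0862]
tool_rot: [-0.032, 0.033, 0.706, -0.706]
contact_force: [-0.2, 0.4, -0.8]
gripper_width: 0.002
```

```bash
python3 - <<'E'
from h import *
a=manip.grab_frame("top")[110:290,210:330]; b=manip.grab_frame("scene")[200:320,200:380]
a=cv2.resize(a,None,fx=3.33,fy=3.33,interpolation=cv2.INTER_CUBIC)[:599]
b=cv2.resize(b,None,fx=2.2,fy=2.2,interpolation=cv2.INTER_CUBIC)
c=np.zeros((600,800,3),np.uint8); c[:a.shape[0],:a.shape[1]]=a; c[:b.shape[0],404:404+b.shape[1]]=b
cv2.imwrite("pics/c2.png",c); delta([.6,.0,.3])
E
```

```text
4.5 [ 0.5331 -0.0523  0.0866] [ 0.3 -0.2  0.6] -0.0 delta [ -62.1 -213.4  -58.2]
```

View pics/c2.png

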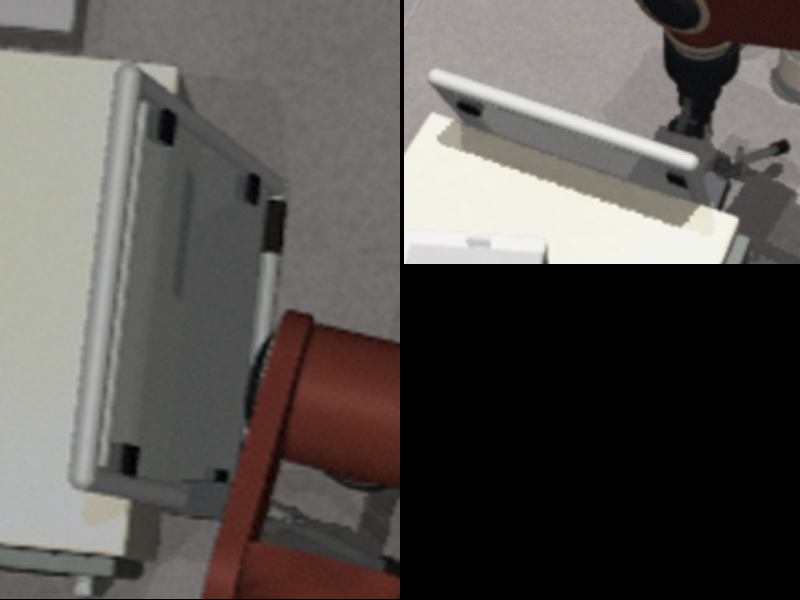

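The leg is splayed down: in the scene crop its foot is at (780,147). The shield hasn't moved, with its top tube ends still at (249,131) and (235,255) in the full picture. Next I'll retreat upwards and tilt the tool for the grasp.

apply_moves --pt "-0.2 0 -20 0 0 0 0" --pt "-0.2 0 -40 0 0 0 0" --pt "-0.2 0 -45 0 0 0 0" --pt "-0.2 0 -50 0 0 0 0" --pt "-0.2 0 -50 0 0 0 0" --pt "-0.2 0 -50 0 0 0 0" --pt "-0.2 0 -30 0 0 0 0" --pt "-0.2 0 0 0 0 0 0"

```text
time: 5.3
tool_pos: [0.5346, -0.0525, 0.3787]
tool_rot: [0.028, -0.037, -0.706, 0.707]
contact_force: [0.8, -0.0, -0.1]
gripper_width: 0.601
```

```bash
python3 - <<'E'
from h import *
Rm,g=pose(np.load("v.npy")); delta(g([0,0,292+80])[0],-Rm[:,2],-Rm[:,1])
E
```

```text
5.3 [ 0.5346 -0.0525  0.3787] [ 0.8 -0.  -0.1] 0.6 delta [ -66.9   20.7 -183.1] [15.5 -0.1 -0.7]
```

apply_moves --pt "-0.2 -13 0 -36 0 0 0" --pt "-0.2 -13 0 -36 0 0 0" --pt "-0.2 -14 0 -37 0 0 0" --pt "-0.2 -14 0 -37 0 0 0" --pt "-0.2 -13 20 -37 0 0 0" --pt "-0.2 0 0 0 7.8 0 0" --pt "-0.2 0 0 0 7.8 0 0" --pt "-0.2 0 0 0 0 0 0" --pt "-0.2 0 0 0 0 0 0"

```text
time: 6.2
tool_pos: [0.6159, 0.1244, 0.3498]
tool_rot: [0.037, -0.027, -0.605, 0.795]
contact_force: [0.2, -1.3, -0.1]
gripper_width: 0.603
```

```bash
python3 - <<'E'
from h import *
v=np.load("v.npy");Rm,g=pose(v)
delta(g([0,0,292])[0],-Rm[:,2],-Rm[:,1])
s,T=rot(); im=manip.grab_frame("wrist"); c=manip.calibration("wrist")
A=np.eye(4);A[:3,:3]=T;A[:3,3]=s["tool_pos"]; W=np.linalg.inv(A@c["T_tool_cam"])
for x in range(-120,121,20):
    y=W[:3,:3]@g([x,0,292])[0]+W[:3,3]; p=c["mtx"]@y; p=p[:2]/p[2]
    if 0<=p[0]<640 and 0<=p[1]<480: print(x,p.round(0)); cv2.circle(im,tuple(int(k) for k in p),3,(0,0,255),1)
cv2.imwrite("pics/w2.png",im)
E
```

```text
6.2 [0.6159 0.1244 0.3498] [ 0.2 -1.3 -0.1] 0.6 delta [-2.5 71.7  3.1] [0.1 0.1 0.1]
-120 [322. 419.]
-100 [322. 396.]
-80 [322. 372.]
-60 [322. 347.]
-40 [322. 320.]
-20 [323. 291.]
0 [323. 261.]
20 [323. 229.]
40 [324. 194.]
60 [324. 158.]
80 [324. 119.]
100 [325.  76.]
120 [325.  31.]
```

View pics/w2.png

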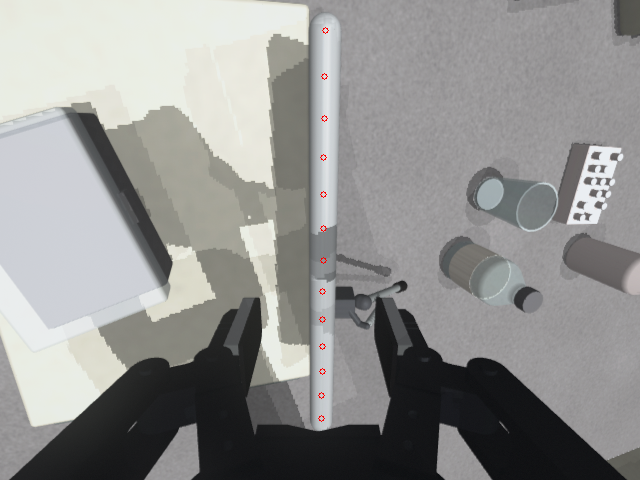

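The wrist view shows the tube centred between the fingers, with the predicted points lying on it. I'll advance and close.

apply_moves --pt "-0.2 -1.5 20 1.5 0 0 0" --pt "-0.2 -1 20 1.5 0 0 0" --pt "-0.2 0 20 0 0 0 0" --pt "-0.2 0 12 0 0 0 0" --pt "-0.2 0 0 0 0 0 0" --pt "1 0 0 0 0 0 0" --pt "1 0 0 0 0 0 0" --pt "1 0 0 0 0 0 0" --pt "1 0 0 0 0 0 0" --pt "1 0 0 0 0 0 0" --pt "1 0 0 0 0 0 0" --pt "1 0 0 0 0 0 0"

```text
time: 7.45
tool_pos: [0.6171, 0.1018, 0.2843]
tool_rot: [0.036, -0.029, -0.604, 0.795]
contact_force: [-0.2, 1.5, 5.2]
gripper_width: 0.164
```

```bash
python3 - <<'E'
from h import *
v=np.load("v.npy");Rm,g=pose(v); delta(g([0,0,292])[0],-Rm[:,2],-Rm[:,1])
v[3]=0;Rm,g=pose(v);delta(g([0,0,292])[0],-Rm[:,2],-Rm[:,1])
E
```

```text
7.45 [0.6171 0.1018 0.2843] [-0.2  1.5  5.2] 0.16 delta [ 0.9  2.6 -1. ] [ 0.1 -0.  -0.2]
7.45 [0.6171 0.1018 0.2843] [-0.2  1.5  5.2] 0.16 delta [ 0.9 13.  75.4] [-15.6   0.   -0.2]
```

apply_moves --pt "1 0 0.05 3.9 -0.78 0 0" --pt "1 0 0.1 7.8 -1.56 0 0" --pt "1 0 0.1 7.8 -1.56 0 0" --pt "1 0 0.1 7.8 -1.56 0 0" --pt "1 0 0.1 7.8 -1.56 0 0" --pt "1 0 0.1 7.8 -1.56 0 0" --pt "1 0 0.1 7.8 -1.56 0 0" --pt "1 0 0.1 7.8 -1.56 0 0" --pt "1 0 0.1 7.8 -1.56 0 0" --pt "1 0 0.1 7.8 -1.56 0 0" --pt "1 0 0.05 3.9 -0.78 0 0" --pt "1 0 0 0 0 0 0" --pt "1 0 0 0 0 0 0"

```text
time: 8.75
tool_pos: [0.6097, 0.0236, 0.2938]
tool_rot: [-0.032, 0.033, 0.706, -0.706]
contact_force: [0.2, -1.1, 6.3]
gripper_width: 0.162
```

```bash
python3 - <<'E'
from h import *
v=np.load("v.npy");v[3]=0;Rm,g=pose(v);delta(g([0,0,292])[0],-Rm[:,2],-Rm[:,1])
c=np.zeros((600,800,3),np.uint8)
for n,(r0,r1,c0,c1),o in [("top",(110,290,200,340),0),("scene",(160,340,200,360),400)]:
    im=manip.grab_frame(n)
    k=2.4
    a=cv2.resize(im[r0:r1,c0:c1],None,fx=k,fy=k,interpolation=cv2.INTER_CUBIC)
    for P in [[128,0,292],[-128,0,292],[128,0,8],[-128,0,8]]:
        p=proj(n,g(P))[0]; cv2.circle(a,(int((p[0]-c0+.5)*k),int((p[1]-r0+.5)*k)),4,(0,0,255),1)
    c[:a.shape[0],o:o+a.shape[1]]=a
cv2.imwrite("pics/c3.png",c)
E
```

```text
8.75 [0.6097 0.0236 0.2938] [ 0.2 -1.1  6.3] 0.16 delta [ 0.7  1.8 -2.4] [ 0.  -0.  -0.1]
```

View pics/c3.png

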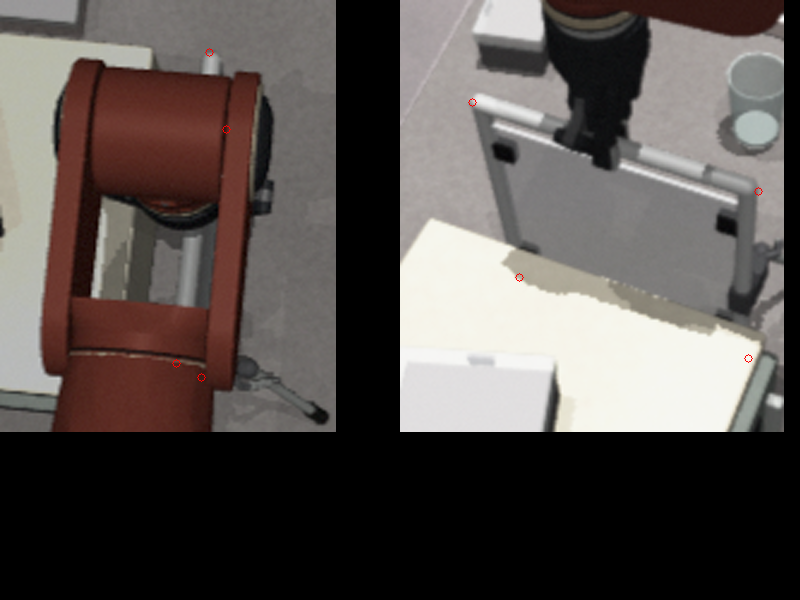

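The shield stands upright in both views. Its ends and posts lie on the outline predicted for zero lean, at (472,102), (758,190) and the line down to (748,358). The wrist's +6 N upward force means the bottom tube is pressed onto the bench. I'll hold a moment, then hand in.

apply_moves --pt "1 0 0 0 0 0 0" --pt "1 0 0 0 0 0 0" --pt "1 0 0 0 0 0 0" --pt "1 0 0 0 0 0 0" --pt "1 0 0 0 0 0 0"

```text
time: 9.35
tool_pos: [0.6097, 0.024, 0.2938]
tool_rot: [0.032, -0.033, -0.706, 0.706]
contact_force: [1.2, -1.1, 6.0]
gripper_width: 0.169
```

```bash
python3 - <<'E'
from plant import manip
s=manip.state(); print(s["time"],s["tool_pos"],s["contact_force"],s["gripper_width"])
print(manip.job_done())
E
```

```text
9.35 [0.60971086 0.02395418 0.29379805] [ 1.19619411 -1.08424125  5.99762224] 0.1686749377466963
the job is handed in; nothing more can be done
None
```

I pushed the side leg past its centre until it snapped down. I then gripped the top tube at its middle, turned the shield upright about its bottom tube, and handed the job in at 9.35 s still holding it. No verdict was reported.

- **Leg:** the pictures show it splayed down after the push and again at the end. I could not read the joint angle itself.
- **Upright:** the frame's ends and posts lay on the outline predicted for zero lean, by my reading within about 1 degree in the two camera views. By the fit it is more than 40 mm clear of the incubator.
- **Standing on the bench:** the wrist reads about 6 N upward, so the bottom tube is pressed onto the bench.
- **Grip:** the jaws stopped at about 14 mm on the 16 mm tube, within about 2 mm of the tube's centre by the fit. Grip force is set by the interface and was not measured separately.
- **Bystanders:** nothing looked moved in the views I took, but I did not re-measure their positions.

No check failed or disagreed. The fit of the shield's pose was off by up to about 4 mm, which I allowed for when pushing the leg.

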